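# Pin the veranda turntable so it cannot turn

### The arm

A 6-joint arm with a two-finger parallel gripper is mounted at the origin on the work surface. World frame = base frame: x ahead of the robot, y to its left, z up, the work surface at z = 0. Lengths are in mm, angles in rad, forces in N, time in s.
With the tool pointing down it reaches from about 350 to 875 mm from the base axis. Payload 4.2 kg.
Tool frame: the origin (TCP) lies midway between the tips of the shut fingers; the grasp point (between the pads) lies 19 mm behind it (arm.grip_point_offset is the distance from the TCP to the grasp point, in mm); z points along the fingers, x is the direction in which the jaws open and shut, and the axes are right-handed (so a half turn about z gives the same grasp; the last joint's range is limited). The gripper opens to 85 mm and grips with 20 to 120 N. Pads are 22 mm wide; open, the fingers measure 114 mm over their backs; the gripper's body (76 mm by 85 mm) begins 54 mm behind the grasp point. The pads swing forward as they close: fully open they stand 13 mm farther back than shut.
Start: joints at [1.542, 0.385, 0.008, 0, -1.194, -0.259], TCP at [177.37, 599.282, 231.312] pointing down, gripper open.
Joint ranges: [-3.14, 3.14], [-1.21, 2.06], [-1.07, 1.41], [-3.16, 2.05], [-2.99, -0.16], [-3.1, 3.1]. Speed limits (rad/s): [2.79, 2.79, 3.14, 3.14, 3.14, 3.14].

### API

Orientations are given as a unit quaternion [x, y, z, w].
In Python, from bench import arm gives the robot as it stands.
- The arm moves only by the tool move_arm, never from a script. Its argument "targets" is a list of rows, each a list of 7 numbers: the shift along the tool's x, y, z in cm, then the turn, a rotation vector about the tool's x, y, z in degrees, then the closure in counts, from 0 (fully open) to 255 (shut). In form: [[x, y, z, wx, wy, wz, grip], ...]. A call has 1 to 20 rows; each row is the pose to reach, as a shift and turn from the pose commanded when the call began, along the tool's axes at that moment; what a row does not reach only later rows make up. A row lasts 1/8 s, in which the tool goes at most 62.5 mm and 10.7 degrees, less where a joint would pass 70% of its speed; a pose out of reach is approached as far as the arm can. A call with a gripper value outside its range is refused whole. The fingers move at their own pace and stop on an object; the grip force is fixed at half the most. Time passes only in rows, so rows that repeat a pose let the fingers close. It gives the time, the measured TCP pose, the force and the opening at its end, in the units of the state.
- arm.read_state(): the state, without advancing time (a new reading comes with each control period).
- arm.get_image(name): name is "scene" or "top" or "wrist"; returns (picture, depth): 480x640x3 uint8, blue, green, red; 480x640 float32, mm along the optical axis (not along the pixel's ray), 0 where there is no reading.
- arm.camera_params(name): a dict with "mtx" (3x3 intrinsics, pixels), "world_to_cam" (4x4, takes a point from world to camera coordinates); the wrist camera has in their place "mount" (4x4, takes a point from camera to tool coordinates, whose origin is the TCP and whose axes are the tool frame's). Camera axes: x right, y down, z forward; pixel columns grow to the right and rows downward; lengths in mm; the calibration is good to about 2 mm. The wrist camera is an equidistant fisheye: a pixel r from the principal point sees the ray r / f radians off the axis. A picture is of the moment at which its call begins: read the wrist's pose just before it. camera_params takes no time and is no camera call.
- arm.job_done(): hands the job in, once; it reports no verdict.
Trained networks look in the newest picture that a camera, given by its name, has taken for a name from the list of things; names that differ only in an ending like _2 or _b are one class to them, and where a whole thing is asked for, a point or a joint stands for the part that bears it (a point fixed in the world has none). Each returns a list of dicts, best first, with "score" (0 to 1); they miss things now and then, are a little off and sometimes report something else, mostly with a low value. They report only what shows in the picture. A call takes as long as a camera call. They do not tell look-alikes from the thing itself.
- arm.search_frame(thing, camera): "bbox" ([left, top, right, bottom] in pixels, round what is visible of it).
- arm.tip_of(thing, camera): "uv" ([column, row] in pixels: a listed point, or the origin of a listed thing).
The state is a dict: "clock": time; "joints": joint angles; "joint_vel": joint speeds; "joint_efforts": joint torques, N m; "position": TCP position; "ee_rot": TCP orientation; "contact_force": force on the tool from outside, world axes, zero at the start; "wrist_torque": the same for the moment, N m; "gripper_width": finger opening in mm.
Only numpy, scipy, OpenCV 4.12 (cv2) and the standard library are available. Lean on these libraries where they do the work, as an engineer would, in place of code of your own. Each camera call takes 0.05 s, during which the arm holds its last target.

### The job

Lock the bamboo turntable against the evening wind: turn it until the hole in the metal lug on its rim lines up with the hole in the metal bracket beside it, then slide the loose pin in along its guide, through the bracket and the lug, until its head is fully home against the end of the guide. Let nothing on the turntable tip over or come off, and leave the cup and the mallet beside it where they are.

Things in the scene. Friction and masses are not known exactly. Their poses are not given: they have to be found in the camera images.
- stand: fixed bamboo stand; origin on the turntable's vertical axis at ledge height, z up; its -y axis points from there out along the pin, whose axis lies on x = 0, 40 mm above the ledge. The turntable: a disc of 130 mm radius, 20 to 36 mm above the ledge. A wooden board, 64 mm wide, 25 mm high, carries bracket and guide and runs on to 386 mm from the origin; the pin's head slides on it
- platter (a joint): turntable angle, rad: 0 when the lug's hole is in line with the bracket's; positive is counter-clockwise from above. Starts between +0.4 and +1.0, so turn it clockwise. Limits -0.6 and 1.3; it stays where it is left, by light friction (0.10 N m, about 1 N at the peg). The pin's tapered nose draws it true from up to about 4 mm (0.025 rad) off
- peg_top (a point): centre of the top of the round wooden peg (16 mm thick, 76 mm tall) upright near the turntable's edge, 115 mm from the axis, top 112 mm above the ledge; push it sideways to turn the turntable. With the turntable at 0 it lies 70 degrees counter-clockwise from the stand's +x; it turns with the turntable
- lug_mouth (a point): centre of the outer mouth of the 14.4 mm hole (2 mm chamfer) in the lug, an upright aluminium plate 40 mm wide and 20 mm thick on the turntable's rim, top 63 mm above the ledge; 162 mm from the turntable's axis, 40 mm above the ledge
- bracket_mouth (a point): centre of the outer mouth of the 14.4 mm hole (2 mm chamfer) in the fixed aluminium bracket, where the pin goes in; 190 mm from the turntable's axis, 40 mm above the ledge. The bracket is 44 mm wide, 20 mm thick, top 65 mm above the ledge
- guide_end (a point): centre of the outer end of the guide, on the pin's axis, 262 mm from the turntable's axis, 40 mm above the ledge; the front of the pin's head rests against it when home. The guide is an aluminium channel, 38 mm wide, open above, walls 47 mm high, from the bracket (190 mm) out to here; the pin's shaft lies in it
- pin: loose steel pin, 12 mm thick, about 120 g, level in the guide, with a round wooden head (29.6 mm across, 14 mm long) at its outer end. Origin: centre of the head's flat outer face, 40 mm above the ledge; y axis runs along it to the nose, 142 mm off (last 8 mm taper to 5 mm). Home: origin 276 mm from the turntable's axis; start 338 to 364 mm, nose short of the bracket. Under 5 N slides it
- pin_nose (a point): tip of the pin's nose, on its axis
- ball_center (a point): centre of the purple massage ball, 56 mm across, resting in a small wooden ring (10 mm high) at the turntable's centre
- jar: lidded glass jar, 54 mm across, 72 mm tall, loose on the turntable; origin at the centre of its underside
- tin: aluminium tea tin, 54 mm across, 66 mm tall, loose on the turntable; origin at the centre of its underside
- chime: pale wooden meditation chime, a block 88 x 28 mm with a metal bar on top, 48 mm tall, loose on the turntable; origin at the centre of its underside
- cup: white cup, 64 mm across, 50 mm tall, on the ledge beside the pin's far side; origin at the centre of its underside
- mallet: wooden chime mallet, 165 mm long, 22 mm thick, lying on the ledge on the robot's side of the pin; origin near its middle
Mind the look-alikes: they are no part of the job. What is shaped like the pin but orange or purple is not meant.

How it is judged:
By the outcome, as a careful person would: the job done as asked, in the order asked, and still so for the second after the job is handed in, with the robot touching nothing.
It also fails if it takes over 56 s, if anything falls off the work surface, if the arm or the gripper's body presses on something with over 40 N, if the wrist force passes 120 N, or if a joint passes its speed limit or range.

## Working session

There is one attempt and no reset: what is moved stays moved. The work goes in short steps, Python scripts to look and compute and a tool call to move; the robot and the scene stay as the last step left them, time stands still between calls to the robot, and variables do not carry over. Pictures are saved under pics/ and viewed, and the job is handed in when it is done.

Besides the shell and the picture viewer there is one more tool, called by a JSON object that holds its "fn" and its "kwargs", one argument or row to a line. move_arm: Moves the arm, as the interface text tells. Its arguments: {"type":"object","properties":{"targets":{"type":"array","items":{"type":"array","items":{"type":"number"}}}},"required":["targets"]}

```bash
ls; mkdir -p pics
python3 - <<'E'
from bench import arm
import cv2
s=arm.read_state();print(s)
for n in ("scene","top","wrist"):
    im,d=arm.get_image(n);cv2.imwrite(f"pics/{n}0.png",im)
    print(n,arm.camera_params(n))
print(arm.grip_point_offset)
E
```

```text
pics
{'clock': 0.0, 'joints': array([ 1.54155495e+00,  3.85534082e-01,  6.61493939e-03, -4.98205566e-04,
       -1.19399330e+00, -2.58590486e-01]), 'joint_vel': array([-1.48408401e-03, -2.71990488e-04,  5.50388308e-06, -1.09502844e-03,
        1.76123069e-03, -7.48571227e-04]), 'joint_efforts': array([ 3.27971811e-04, -3.92290628e+01,  1.88403010e+01,  4.18652639e+00,
       -4.65450576e-03, -2.77437657e-06]), 'position': array([177.24295067, 598.72702301, 230.23100583]), 'ee_rot': array([-5.98309689e-01,  8.01264216e-01, -6.84945114e-04, -8.39013454e-04]), 'contact_force': array([-0.2294854 ,  0.37766473,  0.90230744]), 'wrist_torque': array([ 0.02821324, -0.02020185, -0.03177427]), 'gripper_width': 85.55148473734499}
scene {'mtx': array([[617.90214601,   0.        , 322.01042187],
       [  0.        , 617.90214601, 231.97520156],
       [  0.        ,   0.        ,   1.        ]]), 'world_to_cam': array([[ 6.17423826e-01,  7.86322977e-01, -2.19999021e-02,
        -3.00850188e+02],
       [ 5.53996023e-01, -4.54514576e-01, -6.97499037e-01,
        -2.88967949e+02],
       [-5.58458
[... 519 characters left out ...]
.95645013e-02,  2.32550116e-02, -9.96558425e-01,
         1.37013567e+03],
       [ 0.00000000e+00,  0.00000000e+00,  0.00000000e+00,
         1.00000000e+00]])}
wrist {'mtx': array([[371.64829954,   0.        , 311.41089443],
       [  0.        , 371.64829954, 239.77028113],
       [  0.        ,   0.        ,   1.        ]]), 'mount': array([[ 9.99999932e-01, -3.19018750e-04,  1.87284141e-04,
         7.66808676e-01],
       [ 2.42906234e-04,  9.48095093e-01,  3.17986849e-01,
        -8.13026635e+01],
       [-2.79006942e-04, -3.17986782e-01,  9.48095105e-01,
        -1.43052846e+02],
       [ 0.00000000e+00,  0.00000000e+00,  0.00000000e+00,
         1.00000000e+00]])}
18.700000000000003
```

View pics/scene0.png

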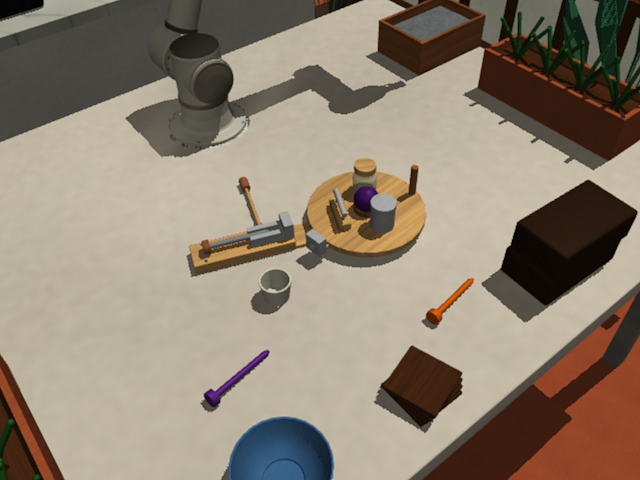

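View pics/top0.png

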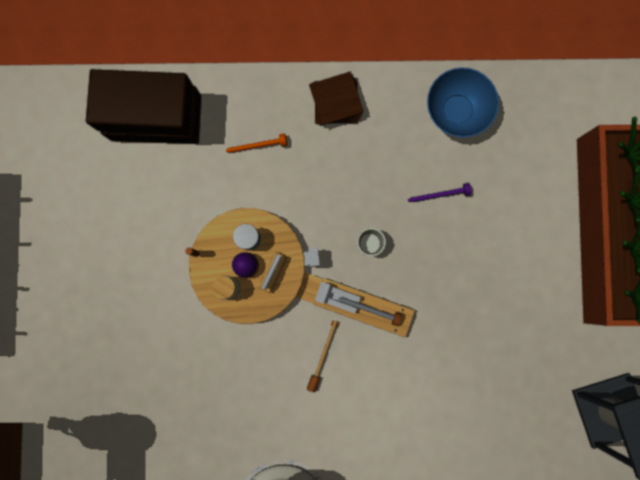

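View pics/wrist0.png

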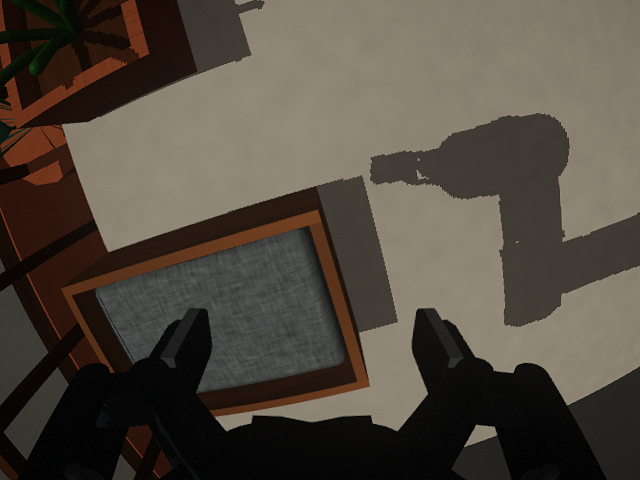

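The top view shows the turntable at about (247,265), the lug at (312,258), and the bracket at (323,293). The guide and pin run to the head at (399,319). The peg is at (192,251), the cup at (373,243) and the mallet at (325,355). Next I'll measure these.

```bash
cat > h.py <<'E'
from bench import arm
import numpy as np, cv2
def w2c(n): 
    p=arm.camera_params(n); return p["mtx"],p["world_to_cam"]
def ray_z(n,uv,z):
    K,T=w2c(n); R=T[:3,:3];t=T[:3,3]
    d=R.T@np.linalg.inv(K)@np.array([uv[0],uv[1],1.]); c=-R.T@t
    return c+d*(z-c[2])/d[2]
def proj(n,P):
    K,T=w2c(n); q=T[:3,:3]@np.asarray(P,float)+T[:3,3]; q=K@q; return q[:2]/q[2]
def cloud(n,d):
    K,T=w2c(n); v,u=np.mgrid[:480,:640]; 
    q=np.stack([(u-K[0,2])/K[0,0]*d,(v-K[1,2])/K[1,1]*d,d],-1)
    return (q-T[:3,3])@T[:3,:3]
E
python3 - <<'E'
from h import *
im,d=arm.get_image("top"); np.save("topd.npy",d); cv2.imwrite("pics/topbig.png",cv2.resize(im[190:410,170:430],None,fx=3,fy=2.7))
P=cloud("top",d)
def med(u,v,r=1): return np.round(np.median(P[v-r:v+r+1,u-r:u+r+1].reshape(-1,3),0),1)
print("table",med(450,260),med(200,360),"disc",med(280,235),med(225,235),med(280,300),"board",med(402,328),"brk",med(322,293),"lug",med(312,258),"head",med(399,319))
H={"bracket_mouth":40,"guide_end":40,"lug_mouth":40,"peg_top":112,"ball_center":74,"pin":40,"pin_nose":40,"stand":0,"cup":0,"mallet":11,"jar":36,"tin":36,"chime":36}
for n,z in H.items():
    r=arm.tip_of(n,"top")
    print(n,[(np.round(x["uv"],1),round(x["score"],2),np.round(ray_z("top",x["uv"],z)[:2],1)) for x in r[:3]])
print(arm.read_state()["clock"])
E
```

```text
table [ 5.509e+02 -3.769e+02  1.000e-01] [326.3 190.4  -1.1] disc [605.9   6.7  34.7] [606.2 129.8  36.8] [461.4   5.7  39.2] board [ 399.2 -262.7   28.3] brk [476.5 -87.1  65.5] lug [552.6 -65.5  65.5] head [ 420.  -253.8   53.2]
bracket_mouth [(array([322.9, 291.5]), 0.9, array([479.9, -88.8])), (array([316.5, 257.3]), 0.63, array([555.5, -74.8])), (array([399.1, 321.1]), 0.36, array([ 415. , -255.4]))]
guide_end [(array([356.9, 310. ]), 0.93, array([ 439.3, -163.3]))]
lug_mouth [(array([316.1, 258. ]), 0.72, array([553.9, -74. ]))]
peg_top [(array([186.4, 250.3]), 0.91, array([566.7, 198.2]))]
ball_center [(array([242.8, 264.4]), 0.91, array([538.5,  83.9])), (array([358.5, 302.2]), 0.55, array([ 456.7, -165.4])), (array([245.8, 265.3]), 0.28, array([536.5,  77.4]))]
pin [(array([400.6, 322. ]), 0.92, array([ 413. , -258.7])), (array([468.9, 186.3]), 0.7, array([ 712.4, -413.8])), (array([285.4, 135.8]), 0.58, array([829.8,  -5.3]))]
pin_nose [(array([338.3, 300.8]), 0.93, array([ 459.5, -122.6])), (array([226.2, 152.4]), 0.87, array([792.8, 128.1])), (array([407., 201.]), 0.62, array([ 680.2, -276.3]))]
stand [(array([247.1, 264.2]), 0.98, array([542.7,  84.5]))]
cup [(array([369.3, 242.9]), 0.85, array([ 590.4, -194.4]))]
mallet [(array([324.9, 360.5]), 0.92, array([326.6, -92.5]))]
jar [(array([225.8, 288. ]), 0.64, array([488.1, 126.7])), (array([324.5, 357.1]), 0.64, array([336.5, -91.9]))]
tin [(array([251.2, 239.7]), 0.9, array([595.5,  70.9]))]
chime [(array([272.8, 274.2]), 0.69, array([518.5,  22.3]))]
0.85
```

View pics/topbig.png

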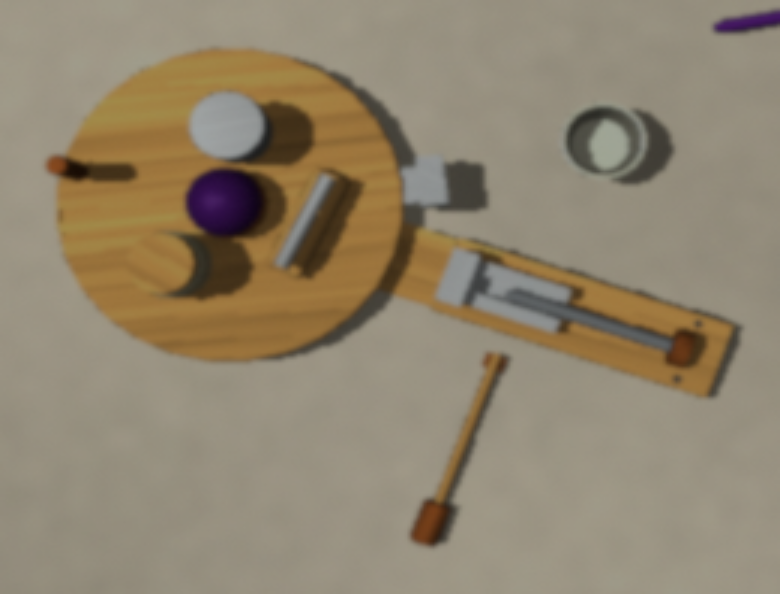

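```bash
cat > fit.py <<'E'
from h import *
from scipy.optimize import least_squares
def L2W(p,q):
    c,s=np.cos(p[2]),np.sin(p[2]); return np.array([p[0]+c*q[0]-s*q[1],p[1]+s*q[0]+c*q[1],q[2]+p[5]])
def pts(p):
    a=p[3]; l=p[4]
    pa=np.radians(70)+a; la=np.radians(-90)+a
    return {"stand":(0,0,0),"bracket_mouth":(0,-190,40),"guide_end":(0,-262,40),"pin":(0,-l,40),"pin_nose":(0,-l+142,40),
     "peg_top":(115*np.cos(pa),115*np.sin(pa),112),"lug_mouth":(162*np.cos(la),162*np.sin(la),40)}
E
cat > go.py <<'E'
from fit import *
obs=[]
for cam in ("top","scene"):
    im,d=arm.get_image(cam)
    for n in ("stand","bracket_mouth","guide_end","pin","pin_nose","peg_top","lug_mouth"):
        for x in arm.tip_of(n,cam):
            if x["score"]>.3: obs.append((cam,n,x["uv"],x["score"]))
p=np.array([540,84,-.354,.443,360,0.])
def res(p,full=False):
    Q=pts(p); r=[]
    for cam,n,uv,sc in use: r.append(proj(cam,L2W(p,Q[n]))-uv)
    r=np.array(r)
    return r if full else np.append(r.ravel(),p[5]/5)
Q=pts(p)
use=[o for o in obs if np.linalg.norm(proj(o[0],L2W(p,Q[o[1]]))-o[2])<15]
s=least_squares(res,p,loss="soft_l1"); p=s.x
print(np.round(p,3)); cov=np.linalg.inv(s.jac.T@s.jac); print(np.sqrt(np.diag(cov)))
for o,r in zip(use,res(p,True)): print(o[0],o[1],np.round(r,1),round(o[3],2))
np.save("p.npy",p)
for n,q in pts(p).items(): print(n,np.round(L2W(p,q),1))
p0=p.copy();p0[3]=0;print("peg goal",L2W(p0,pts(p0)["peg_top"])); print(arm.read_state()["clock"])
E
python3 go.py
```

```text
[ 5.36353e+02  8.45330e+01 -3.35000e-01  4.54000e-01  3.63165e+02
 -1.06100e+00]
[2.00450882 1.37164937 0.00764077 0.02486412 1.84339505 1.8296423 ]
top stand [0.3 2.4] 0.81
top bracket_mouth [-0.1  2.6] 0.8
top guide_end [ 4.6 -2.8] 0.97
top pin [0.2 0.2] 0.88
top pin_nose [-0.8 -0. ] 0.83
top peg_top [ 3.2 -0.7] 0.97
top lug_mouth [1.8 2.1] 0.8
scene stand [ 0.8 -0.3] 0.57
scene bracket_mouth [ 2.1 -0.1] 0.6
scene guide_end [ 1.2 -0.1] 0.82
scene pin [ 0.4 -0.7] 0.57
scene pin_nose [-1.4  0.4] 0.77
scene peg_top [-0.1 -2. ] 0.68
scene lug_mouth [2.8 1.6] 0.57
stand [536.4  84.5  -1.1]
bracket_mouth [473.9 -94.9  38.9]
guide_end [ 450.3 -162.9   38.9]
pin [ 417.  -258.5   38.9]
pin_nose [ 463.7 -124.3   38.9]
peg_top [562.5 196.5 110.9]
lug_mouth [555.6 -76.3  38.9]
peg goal [609.01321635 173.67076199 110.93945516]
1.65
```

```bash
cat > mv.py <<'E'
import sys
from h import *
from scipy.spatial.transform import Rotation as R
def delta(pos,ang,s=None):
    s=s or arm.read_state(); R0=R.from_quat(s["ee_rot"])
    a=np.radians(ang); x=np.array([np.cos(a),np.sin(a),0]); z=np.array([0,0,-1.]); y=np.cross(z,x)
    R1=R.from_matrix(np.stack([x,y,z],1))
    d=R0.inv().apply(np.array(pos)-s["position"])/10
    return np.round(d,2),np.round((R0.inv()*R1).as_rotvec(degrees=True),1)
if __name__=="__main__":
    v=list(map(float,sys.argv[1:])); print(*delta(v[:3],v[3]))
E
python3 mv.py 562.5 196.5 200 -13.2
```

```text
[ 27.69 -48.36   3.13] [  0.   -0.  -93.3]
```

{"fn": "move_arm", "kwargs": {
  "targets": [
    [27.7,-48.4,3.1,0,0,-93.3,0],
    [27.7,-48.4,3.1,0,0,-93.3,0],
    [27.7,-48.4,3.1,0,0,-93.3,0],
    [27.7,-48.4,3.1,0,0,-93.3,0],
    [27.7,-48.4,3.1,0,0,-93.3,0],
    [27.7,-48.4,3.1,0,0,-93.3,0],
    [27.7,-48.4,3.1,0,0,-93.3,0],
    [27.7,-48.4,3.1,0,0,-93.3,0],
    [27.7,-48.4,3.1,0,0,-93.3,0],
    [27.7,-48.4,3.1,0,0,-93.3,0],
    [27.7,-48.4,3.1,0,0,-93.3,0],
    [27.7,-48.4,3.1,0,0,-93.3,0],
    [27.7,-48.4,3.1,0,0,-93.3,0],
    [27.7,-48.4,3.1,0,0,-93.3,0]
  ]
}}

```text
clock: 3.4
position: [562.4, 197.2, 200.6]
ee_rot: [0.993, -0.114, 0.0, -0.0]
contact_force: [0.6, 0.3, -0.2]
gripper_width: 85.6
```

```bash
cat >> h.py <<'E'
from scipy.spatial.transform import Rotation as Rot
def wray(uv,s):
    p=arm.camera_params("wrist");K=p["mtx"];M=p["mount"]
    v=(np.array(uv)-[K[0,2],K[1,2]])/K[0,0]; r=np.hypot(*v)
    d=np.array([np.sin(r)*v[0]/r,np.sin(r)*v[1]/r,np.cos(r)]) if r>1e-9 else np.array([0,0,1.])
    Rw=Rot.from_quat(s["ee_rot"]).as_matrix()
    return s["position"]+Rw@M[:3,3], Rw@M[:3,:3]@d
def wz(uv,s,z):
    c,d=wray(uv,s); return c+d*(z-c[2])/d[2]
def wproj(P,s):
    p=arm.camera_params("wrist");K=p["mtx"];M=p["mount"]
    Rw=Rot.from_quat(s["ee_rot"]).as_matrix()
    q=M[:3,:3].T@(Rw.T@(np.asarray(P)-s["position"])-M[:3,3]); r=np.arctan2(np.hypot(q[0],q[1]),q[2])
    return K[:2,2]+K[0,0]*r*q[:2]/np.hypot(q[0],q[1])
E
python3 - <<'E'
from h import *
s=arm.read_state();im,d=arm.get_image("wrist");cv2.imwrite("pics/w1.png",im);np.save("w1d.npy",d)
print(s["position"],s["ee_rot"],s["contact_force"],s["clock"])
for n,z in {"peg_top":111,"lug_mouth":40,"bracket_mouth":40,"guide_end":40,"pin":40,"pin_nose":40,"stand":0}.items():
    print(n,[(np.round(x["uv"]),round(x["score"],2),np.round(wz(x["uv"],s,z),1)) for x in arm.tip_of(n,"wrist")[:2]])
E
```

```text
[562.35496236 197.19705473 200.61997652] [ 9.93468959e-01 -1.14102489e-01  1.46173358e-04 -1.67845910e-04] [ 0.5678313   0.28132557 -0.18864013] 3.4
peg_top [(array([321., 247.]), 0.96, array([567.5, 194.1, 111. ]))]
lug_mouth []
bracket_mouth []
guide_end []
pin [(array([556., 324.]), 0.94, array([806.3,  14.6,  40. ]))]
pin_nose [(array([547., 218.]), 0.86, array([786.7, 146.9,  40. ]))]
stand [(array([318., 318.]), 0.79, array([540.5,  76.1,   0. ]))]
```

View pics/w1.png

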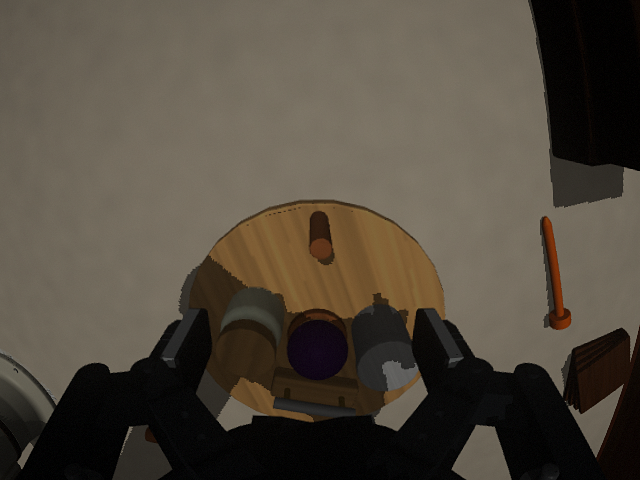

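The wrist view shows the peg top at (320,247), midway between the jaws, with the jar and tin behind it clear of the fingers. Going down to grip the peg across the tangent.

```bash
python3 mv.py 567 194.5 75 -14
```

```text
[ 0.45  0.09 12.53] [0.  0.  0.8]
```

{"fn": "move_arm", "kwargs": {
  "targets": [
    [0.5,0.1,4,0,0,0.8,0],
    [0.5,0.1,8,0,0,0.8,0],
    [0.5,0.1,12.5,0,0,0.8,0],
    [0.5,0.1,12.5,0,0,0.8,0],
    [0.5,0.1,12.5,0,0,0.8,255],
    [0.5,0.1,12.5,0,0,0.8,255],
    [0.5,0.1,12.5,0,0,0.8,255],
    [0.5,0.1,12.5,0,0,0.8,255],
    [0.5,0.1,12.5,0,0,0.8,255],
    [0.5,0.1,12.5,0,0,0.8,255],
    [0.5,0.1,12.5,0,0,0.8,255],
    [0.5,0.1,12.5,0,0,0.8,255]
  ]
}}

```text
clock: 5.3
position: [568.0, 194.4, 76.5]
ee_rot: [0.993, -0.122, 0.001, -0.0]
contact_force: [-1.5, -0.8, 5.5]
gripper_width: 14.7
```

{"fn": "move_arm", "kwargs": {
  "targets": [
    [0.4,0.01,0,0,0,2,255],
    [0.8,0.03,0,0,0,4,255],
    [1.2,0.06,0,0,0,6,255],
    [1.59,0.11,0,0,0,8,255],
    [1.99,0.17,0,0,0,10,255],
    [2.38,0.25,0,0,0,12,255],
    [2.77,0.34,0,0,0,14,255],
    [3.16,0.44,0,0,0,16,255],
    [3.54,0.56,0,0,0,18,255],
    [3.92,0.69,0,0,0,20,255],
    [4.29,0.83,0,0,0,22,255],
    [4.48,0.91,0,0,0,23,255],
    [4.66,0.99,0,0,0,24,255],
    [4.66,0.99,0,0,0,24,255],
    [4.66,0.99,0,0,0,24,255]
  ]
}}

```text
clock: 7.18
position: [611.5, 173.6, 76.5]
ee_rot: [0.946, -0.325, 0.001, -0.001]
contact_force: [1.2, -0.4, 6.0]
gripper_width: 14.2
```

Run:
```python
from h import *
s=arm.read_state();print(s["position"],s["contact_force"],s["wrist_torque"],s["gripper_width"],s["clock"])
im,d=arm.get_image("top");np.save("top2d.npy",d);cv2.imwrite("pics/top2.png",cv2.resize(im[230:350,270:430],None,fx=5,fy=5,interpolation=cv2.INTER_CUBIC))
im2,d2=arm.get_image("scene");np.save("sc2d.npy",d2);cv2.imwrite("pics/sc2.png",cv2.resize(im2[140:320,170:450],None,fx=2.85,fy=2.85,interpolation=cv2.INTER_CUBIC))
for c in("top","scene"):
  for n in ("lug_mouth","bracket_mouth","guide_end","stand"):
    print(c,n,[(np.round(x["uv"],1),round(x["score"],2),np.round(ray_z(c,x["uv"],40 if n!="stand" else 0)[:2],1)) for x in arm.tip_of(n,c)[:2]])
```

```text
[611.47934005 173.63922718  76.5167398 ] [ 1.20082383 -0.42504234  6.03237672] [-0.04216644 -0.09957292 -0.02417489] 14.238948390530899 7.175
top lug_mouth [(array([314.1, 287.3]), 0.86, array([489.2, -69.4]))]
top bracket_mouth [(array([323.4, 292.3]), 0.57, array([478.2, -89.9])), (array([194.3, 233. ]), 0.53, array([610.7, 197.8]))]
top guide_end [(array([355.3, 304.9]), 0.81, array([ 450.4, -159.9])), (array([220.9, 280.5]), 0.2, array([504.7, 137.1]))]
top stand [(array([244.9, 265.1]), 0.78, array([540.6,  89.5]))]
scene lug_mouth [(array([294.2, 226.2]), 0.85, array([488.6, -74.8])), (array([424.6, 181.2]), 0.5, array([560.5, 238.9]))]
scene bracket_mouth [(array([279.5, 230.8]), 0.76, array([ 479.9, -106.8])), (array([426. , 180.2]), 0.67, array([560.1, 243.8]))]
scene guide_end [(array([250.7, 235.5]), 0.79, array([ 452.9, -161.4]))]
scene stand [(array([364.2, 218.2]), 0.61, array([534.1,  82.8]))]
```

View pics/top2.png

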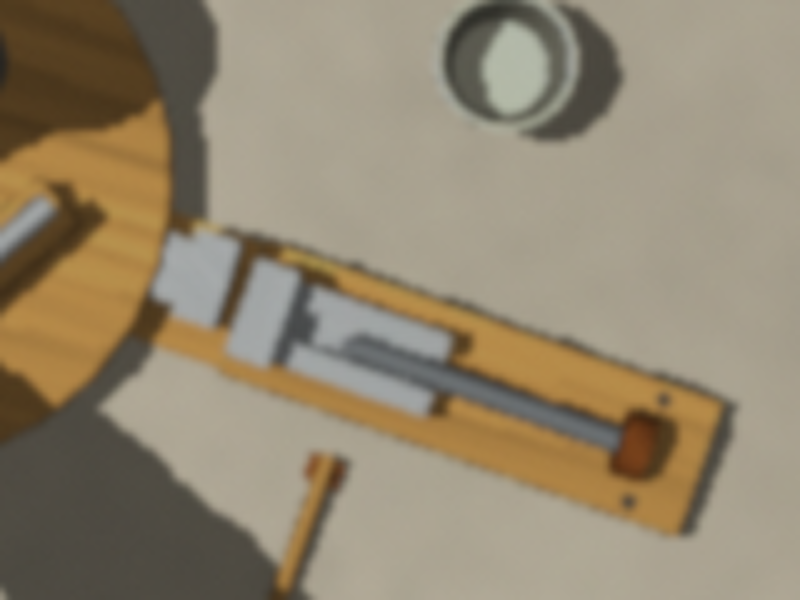

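View pics/sc2.png

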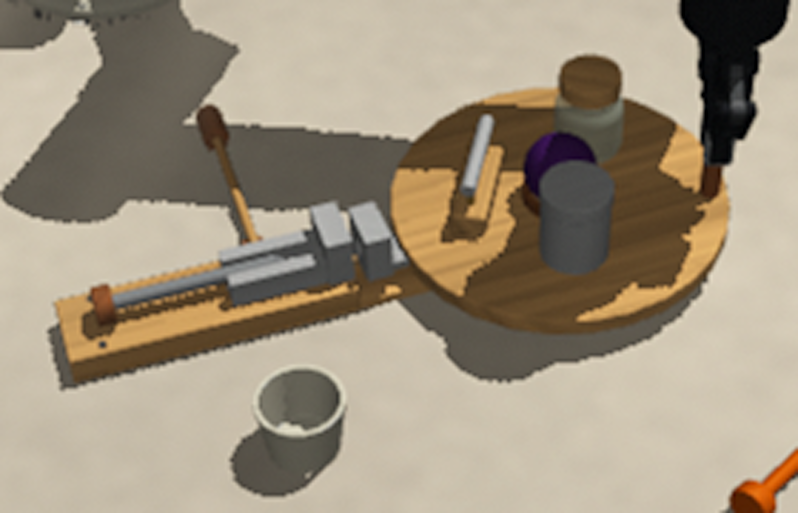

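Run:
```python
from h import *
for c in("top","scene"):
  P=cloud(c,np.load({"top":"top2d.npy","scene":"sc2d.npy"}[c]))
  C=np.array([537.5,84.5]); 
  for yaw in (-.335,-.345,-.355):
    ca,sa=np.cos(yaw),np.sin(yaw)
    X=(P[...,0]-C[0])*ca+(P[...,1]-C[1])*sa; Y=-(P[...,0]-C[0])*sa+(P[...,1]-C[1])*ca
    Z=P[...,2]; m=(Z>57)&(Z<72)&(abs(X)<45)&(Y<-135)&(Y>-200)
    lug=m&(Y>-166); br=m&(Y<-166)
    f=lambda k:(k.sum(),np.round([X[k].mean(),np.percentile(X[k],5),np.percentile(X[k],95),Y[k].min(),Y[k].max()],1))
    print(c,yaw,"lug",f(lug),"br",f(br))
    w=(Z>40)&(Z<56)&(abs(X)<25)&(Y<-200)&(Y>-260)
    h=(Z>40)&(Z<60)&(abs(X)<25)&(Y<-320)
    print("  walls",f(w),"head",f(h))
```

```text
top -0.335 lug (np.int64(165), array([   7.8,  -10.2,   25.8, -164.2, -143.4])) br (np.int64(188), array([   1.6,  -18.2,   21.3, -191.7, -171.8]))
  walls (np.int64(383), array([   1. ,  -16.3,   18.6, -259.8, -200. ])) head (np.int64(193), array([  -3.1,  -19.1,   10.8, -859.6, -320.5]))
top -0.345 lug (np.int64(165), array([   9.3,   -8.6,   27.3, -164.3, -143.1])) br (np.int64(188), array([   3.4,  -16.4,   23.1, -191.7, -171.8]))
  walls (np.int64(383), array([   3.4,  -14. ,   20.8, -259.6, -200.1])) head (np.int64(203), array([ 3.000e-01, -1.710e+01,  1.410e+01, -8.596e+02, -3.205e+02]))
top -0.355 lug (np.int64(165), array([  10.8,   -7. ,   28.7, -164.4, -142.8])) br (np.int64(188), array([   5.3,  -14.6,   24.9, -191.7, -171.7]))
  walls (np.int64(384), array([   5.7,  -11.7,   23.3, -260. , -200. ])) head (np.int64(221), array([   2.8,  -19.5,   17.4, -859.5, -320.4]))
scene -0.335 lug (np.int64(161), array([  10.9,  -10.6,   28.5, -164.6, -143.4])) br (np.int64(183), array([   4.9,  -18.6,   25.2, -191.9, -170.7]))
  walls (np.int64(422), array([   3.6,  -15.8,   21.4, -260. , -200. ])) head (np.int64(161), array([   5.3,   -3.2,   14.5, -360.8, -320.1]))
scene -0.345 lug (np.int64(161), array([  12.4,   -9. ,   30. , -164.6, -143.1])) br (np.int64(183), array([   6.7,  -16.7,   27. , -191.7, -170.9]))
  walls (np.int64(417), array([   5.7,  -13.6,   23.4, -259.8, -200.1])) head (np.int64(161), array([ 8.800e+00,  2.000e-01,  1.800e+01, -3.608e+02, -3.200e+02]))
scene -0.355 lug (np.int64(161), array([  13.9,   -7.4,   31.5, -164.6, -142.9])) br (np.int64(183), array([   8.6,  -14.9,   28.7, -191.6, -171.1]))
  walls (np.int64(381), array([   6.3,  -11.5,   24.1, -259.6, -200.1])) head (np.int64(160), array([  12.2,    3.4,   21.6, -360.8, -320.2]))
```

The depth maps put the lug about 6 mm counter-clockwise of the bracket's axis, so it needs another 2.2° clockwise.

{"fn": "move_arm", "kwargs": {
  "targets": [
    [0.22,0.0,0,0,0,1.1,255],
    [0.44,0.01,0,0,0,2.2,255],
    [0.44,0.01,0,0,0,2.2,255],
    [0.44,0.01,0,0,0,2.2,255]
  ]
}}

```text
clock: 8.18
position: [614.9, 170.9, 76.5]
ee_rot: [0.939, -0.343, 0.001, -0.001]
contact_force: [1.2, -0.0, 5.0]
gripper_width: 14.7
```

```bash
cat > lug.py <<'E'
from h import *
s=arm.read_state();print(s["position"],s["contact_force"],s["gripper_width"],s["clock"])
for c in("top","scene"):
  im,d=arm.get_image(c);cv2.imwrite(f"pics/{c}_{s['clock']:.2f}.png",im)
  P=cloud(c,d)
  C=np.array([540.3,83.5]); yaw=-.343
  ca,sa=np.cos(yaw),np.sin(yaw)
  X=(P[...,0]-C[0])*ca+(P[...,1]-C[1])*sa; Y=-(P[...,0]-C[0])*sa+(P[...,1]-C[1])*ca
  Z=P[...,2]; m=(Z>57)&(Z<72)&(abs(X)<45)&(Y<-135)&(Y>-200)
  lug=m&(Y>-166); br=m&(Y<-166); w=(Z>40)&(Z<56)&(abs(X)<25)&(Y<-200)&(Y>-255)
  h=(Z>35)&(Z<60)&(abs(X)<25)&(Y<-265)&(Y>-400)
  f=lambda k:(k.sum(),np.round([X[k].mean(),np.percentile(X[k],5),np.percentile(X[k],95),Y[k].min(),Y[k].max()],1))
  print(c,"lug",f(lug),"br",f(br),"walls",f(w),"head",f(h))
E
python3 lug.py
```

```text
[614.89259003 170.87248206  76.51968773] [ 1.18636311 -0.04235635  4.97928506] 14.706011261481876 8.175
top lug (np.int64(166), array([  -0. ,  -17.7,   18. , -163.8, -143.9])) br (np.int64(188), array([   0.2,  -19.7,   19.9, -191.7, -171.7])) walls (np.int64(342), array([ 1.000e-01, -1.740e+01,  1.730e+01, -2.548e+02, -2.001e+02])) head (np.int64(296), array([-1.000e-01, -9.400e+00,  9.200e+00, -3.615e+02, -2.652e+02]))
scene lug (np.int64(158), array([   2.9,  -17.2,   22. , -164.3, -143. ])) br (np.int64(179), array([   3.4,  -19.1,   22. , -191.7, -171.2])) walls (np.int64(384), array([   2.2,  -17.5,   20.3, -255. , -200. ])) head (np.int64(319), array([   4.3,   -3.7,   13.3, -360.9, -265.3]))
```

The lug and bracket now agree within about 0.3 mm in the top view and 0.5 mm in the scene view. Releasing the peg and rising.

{"fn": "move_arm", "kwargs": {
  "targets": [
    [0,0,0,0,0,0,0],
    [0,0,0,0,0,0,0],
    [0,0,0,0,0,0,0],
    [0,0,0,0,0,0,0],
    [0,0,-2,0,0,0,0],
    [0,0,-5,0,0,0,0],
    [0,0,-9,0,0,0,0],
    [0,0,-13,0,0,0,0],
    [0,0,-13,0,0,0,0]
  ]
}}

```text
clock: 9.4
position: [615.6, 171.3, 209.7]
ee_rot: [0.939, -0.343, 0.003, -0.003]
contact_force: [-0.7, 0.1, -1.3]
gripper_width: 85.5
```

```bash
python3 lug.py
python3 - <<'E'
from mv import *
C=np.array([540.3,83.5]);yaw=-.343
for Y,z in((-392,200),(-392,32)):
  p=C+Y*np.array([-np.sin(yaw),np.cos(yaw)]);print(p,*delta([*p,z],160.3))
print(arm.read_state()["joints"])
E
```

```text
[615.63631948 171.25462188 209.73171988] [-0.66759503  0.06212323 -1.28344495] 85.50773031273572 9.4
top lug (np.int64(164), array([   0.4,  -17.6,   18.5, -163.8, -143.8])) br (np.int64(185), array([  -0. ,  -19.8,   19.7, -191.7, -171.8])) walls (np.int64(344), array([  -0. ,  -17.4,   17.4, -254.8, -200.1])) head (np.int64(297), array([-2.000e-01, -9.700e+00,  9.300e+00, -3.608e+02, -2.650e+02]))
scene lug (np.int64(156), array([   2.7,  -17.2,   21.4, -164.1, -143.3])) br (np.int64(181), array([   3. ,  -19.7,   22.1, -192.4, -170.9])) walls (np.int64(380), array([   2.7,  -16.8,   20.1, -254.9, -200.2])) head (np.int64(319), array([   4.1,   -3.7,   14.1, -360.8, -266.1]))
[ 408.46497033 -285.66598564] [13.8  48.07  0.51] [  0.    0.  159.5]
[ 408.46497033 -285.66598564] [13.81 48.08 17.31] [  0.    0.  159.5]
[ 5.24641738e-01  4.22226577e-01  2.23773909e-04 -6.52535057e-04
 -1.14854104e+00  1.91555644e+00]
```

{"fn": "move_arm", "kwargs": {
  "targets": [
    [13.8,48.1,0.5,0,0,159.5,255],
    [13.8,48.1,0.5,0,0,159.5,255],
    [13.8,48.1,0.5,0,0,159.5,255],
    [13.8,48.1,0.5,0,0,159.5,255],
    [13.8,48.1,0.5,0,0,159.5,255],
    [13.8,48.1,0.5,0,0,159.5,255],
    [13.8,48.1,0.5,0,0,159.5,255],
    [13.8,48.1,0.5,0,0,159.5,255],
    [13.8,48.1,0.5,0,0,159.5,255],
    [13.8,48.1,0.5,0,0,159.5,255],
    [13.8,48.1,0.5,0,0,159.5,255],
    [13.8,48.1,0.5,0,0,159.5,255],
    [13.8,48.1,0.5,0,0,159.5,255],
    [13.8,48.1,0.5,0,0,159.5,255],
    [13.8,48.1,0.5,0,0,159.5,255],
    [13.8,48.1,0.5,0,0,159.5,255],
    [13.8,48.1,0.5,0,0,159.5,255],
    [13.8,48.1,0.5,0,0,159.5,255]
  ]
}}

```text
clock: 11.75
position: [408.6, -285.9, 200.0]
ee_rot: [0.17, 0.985, 0.0, -0.0]
contact_force: [-0.4, -0.6, 0.5]
gripper_width: 0.0
```

```bash
cat > st.py <<'E'
from mv import *
C=np.array([540.3,83.5]);yaw=-.343
def loc(p):
    v=np.array(p[:2])-C; return np.round([v[0]*np.cos(yaw)+v[1]*np.sin(yaw),-v[0]*np.sin(yaw)+v[1]*np.cos(yaw)],1)
def tgt(X,Y,z):
    p=C+X*np.array([np.cos(yaw),np.sin(yaw)])+Y*np.array([-np.sin(yaw),np.cos(yaw)]); return [*p,z]
E
python3 - <<'E'
from st import *
s=arm.read_state();im,d=arm.get_image("wrist");cv2.imwrite("pics/w2.png",im)
print(s["clock"],s["position"],loc(s["position"]),s["joints"],s["gripper_width"],s["contact_force"])
for n in("pin","guide_end","pin_nose","bracket_mouth"):
  print(n,[(np.round(x["uv"]),round(x["score"],2),loc(wz(x["uv"],s,40))) for x in arm.tip_of(n,"wrist")[:2]])
print(delta(tgt(0,-390,32),160.3))
E
```

```text
11.75 [ 408.5640057  -285.89868244  200.00461887] [ 2.000e-01 -3.922e+02] [-2.84387976e-01  1.97357498e-01 -3.42528381e-01 -6.13862056e-05
 -1.03157587e+00 -5.80166358e-02] 0.01689153470496555 [-0.3997918  -0.57915826  0.54224338]
pin [(array([ 17., 193.]), 0.56, array([ 308.5, -425.4]))]
guide_end []
pin_nose [(array([ 88., 296.]), 0.67, array([ 235. , -310.2]))]
bracket_mouth [(array([311., 398.]), 0.94, array([ 1.000e-01, -1.936e+02])), (array([434., 344.]), 0.16, array([-125. , -260.9]))]
(array([ 0.04,  0.22, 16.83]), array([0., 0., 0.]))
```

View pics/w2.png

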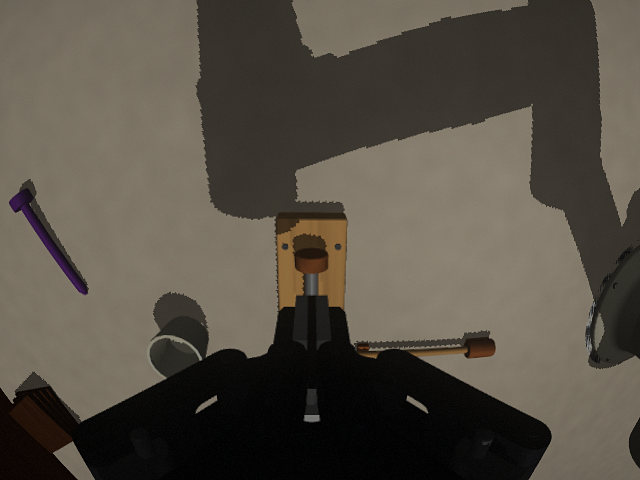

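The wrist view shows the closed fingers on the pin's line, with the head at (311,262) on the board. The cup at (178,350) and the mallet at (440,350) are well to the sides. Descending behind the head.

{"fn": "move_arm", "kwargs": {
  "targets": [
    [0,0,5,0,0,0,255],
    [0,0,10,0,0,0,255],
    [0,0,14,0,0,0,255],
    [0,0,16.6,0,0,0,255],
    [0,0,16.6,0,0,0,255]
  ]
}}

```text
clock: 12.62
position: [407.4, -285.6, 32.7]
ee_rot: [0.171, 0.985, 0.0, -0.002]
contact_force: [0.7, 0.5, -0.4]
gripper_width: 0.1
```

Run:
```python
from st import *
s=arm.read_state();im,d=arm.get_image("wrist");cv2.imwrite("pics/w3.png",im)
print(s["clock"],s["position"],loc(s["position"]),s["contact_force"])
print(delta(tgt(0,-300,34),160.3))
```

```text
12.625 [ 407.41859314 -285.56258716   32.65236146] [  -1.  -392.3] [ 0.72028549  0.52291515 -0.38285823]
(array([0.04, 9.23, 0.01]), array([-0. , -0.1,  0. ]))
```

View pics/w3.png

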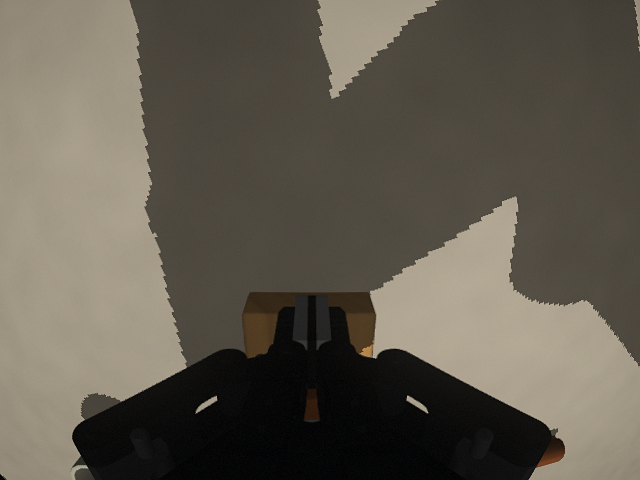

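{"fn": "move_arm", "kwargs": {
  "targets": [
    [0,0.6,0,0,0,0,255],
    [0,1.2,0,0,0,0,255],
    [0,1.8,0,0,0,0,255],
    [0,2.2,0,0,0,0,255],
    [0,2.6,0,0,0,0,255],
    [0,3.0,0,0,0,0,255],
    [0,3.4,0,0,0,0,255],
    [0,3.8,0,0,0,0,255],
    [0,4.2,0,0,0,0,255],
    [0,4.6,0,0,0,0,255]
  ]
}}

```text
clock: 13.92
position: [424.3, -242.4, 34.3]
ee_rot: [0.171, 0.985, -0.0, -0.0]
contact_force: [-0.4, -0.5, 1.2]
gripper_width: 0.1
```

```bash
python3 - <<'E'
from st import *
s=arm.read_state()
print(s["clock"],s["position"],loc(s["position"]),s["contact_force"])
E
python3 lug.py; ls pics
```

```text
13.925 [ 424.28056749 -242.42088214   34.2935103 ] [   0.4 -346. ] [-0.42372316 -0.47548272  1.24891433]
[ 424.28056749 -242.42088214   34.2935103 ] [-0.42372316 -0.47548272  1.24891433] 0.09393527816310585 13.925
sc2.png
scene0.png
scene_8.18.png
scene_9.40.png
top0.png
top2.png
top_13.93.png
top_8.18.png
top_9.40.png
topbig.png
w1.png
w2.png
w3.png
wrist0.pnglug.py:12: RuntimeWarning: Mean of empty slice.
  f=lambda k:(k.sum(),np.round([X[k].mean(),np.percentile(X[k],5),np.percentile(X[k],95),Y[k].min(),Y[k].max()],1))
  ret = ret.dtype.type(ret / rcount)
Traceback (most recent call last):
  File "lug.py", line 13, in <module>
    print(c,"lug",f(lug),"br",f(br),"walls",f(w),"head",f(h))
                                            ~^^^
  File "lug.py", line 12, in <lambda>
    f=lambda k:(k.sum(),np.round([X[k].mean(),np.percentile(X[k],5),np.percentile(X[k],95),Y[k].min(),Y[k].max()],1))
                                              ~~~~~~~~~~~~~^^^^^^^^
IndexError: index -1 is out of bounds for axis 0 with size 0
```

{"fn": "move_arm", "kwargs": {
  "targets": [
    [0,0.4,0,0,0,0,255],
    [0,0.8,0,0,0,0,255],
    [0,1.2,0,0,0,0,255],
    [0,1.6,0,0,0,0,255],
    [0,2.0,0,0,0,0,255],
    [0,2.4,0,0,0,0,255]
  ]
}}

```text
clock: 14.72
position: [432.4, -219.8, 34.3]
ee_rot: [0.171, 0.985, 0.0, 0.0]
contact_force: [0.5, -0.5, 1.0]
gripper_width: 0.2
```

```bash
cat > q.py <<'E'
from st import *
s=arm.read_state();im,d=arm.get_image("scene");cv2.imwrite("pics/s_%.2f.png"%s["clock"],cv2.resize(im[140:320,170:450],None,fx=2.85,fy=2.85,interpolation=cv2.INTER_CUBIC))
f=s["contact_force"]
print(s["clock"],loc(s["position"]),f,"along",f[0]*.336+f[1]*.942)
E
python3 q.py; ls pics/s_*
```

```text
14.725 [   0.4 -321.9] [ 0.52559941 -0.5194421   0.98446458] along -0.31271305738965427
pics/s_14.72.png
```

View pics/s_14.72.png

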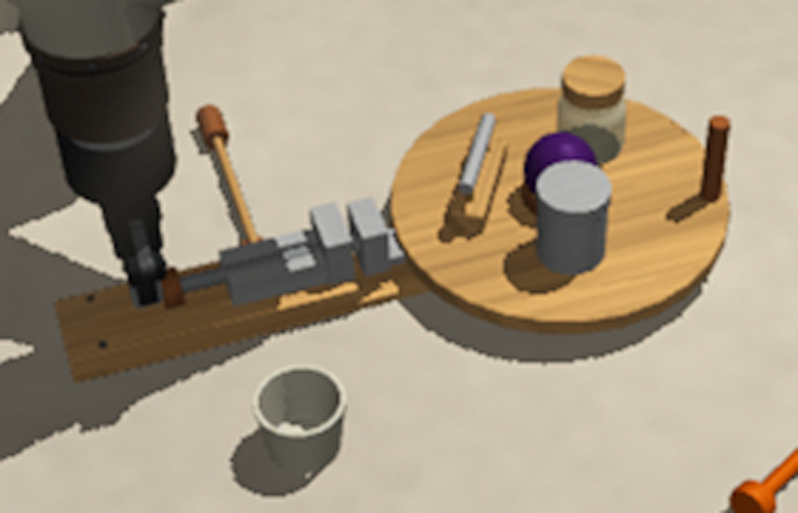

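{"fn": "move_arm", "kwargs": {
  "targets": [
    [0,0.4,0,0,0,0,255],
    [0,0.8,0,0,0,0,255],
    [0,1.2,0,0,0,0,255],
    [0,1.6,0,0,0,0,255],
    [0,2.0,0,0,0,0,255],
    [0,2.4,0,0,0,0,255]
  ]
}}

```text
clock: 15.52
position: [440.5, -197.2, 34.3]
ee_rot: [0.171, 0.985, -0.0, 0.0]
contact_force: [-0.3, -1.6, 0.6]
gripper_width: -0.3
```

```bash
python3 q.py; ls pics/s_*
```

```text
15.525 [   0.4 -297.9] [-0.25161708 -1.5900934   0.56328581] along -1.5824113225536387
pics/s_14.72.png
pics/s_15.53.png
```

The picture shows the fingers pushing the head at (175,290), with the turntable, cup and mallet undisturbed. I'll finish in small steps.

{"fn": "move_arm", "kwargs": {
  "targets": [
    [0,0.2,0,0,0,0,255],
    [0,0.4,0,0,0,0,255],
    [0,0.6,0,0,0,0,255],
    [0,0.8,0,0,0,0,255],
    [0,0.8,0,0,0,0,255]
  ]
}}

```text
clock: 16.2
position: [443.2, -189.7, 34.3]
ee_rot: [0.171, 0.985, 0.0, 0.0]
contact_force: [-0.9, -0.3, -1.3]
gripper_width: 0.0
```

```bash
python3 q.py; ls pics/s_*
```

```text
16.2 [   0.5 -290. ] [-0.89711154 -0.32039949 -1.3240916 ] along -0.6032457966194231
pics/s_14.72.png
pics/s_15.53.png
pics/s_16.20.png
```

{"fn": "move_arm", "kwargs": {
  "targets": [
    [0,0.1,0,0,0,0,255],
    [0,0.2,0,0,0,0,255],
    [0,0.3,0,0,0,0,255],
    [0,0.3,0,0,0,0,255]
  ]
}}

```text
clock: 16.75
position: [443.7, -188.1, 34.3]
ee_rot: [0.171, 0.985, -0.001, -0.0]
contact_force: [-0.1, -7.4, -0.4]
gripper_width: 0.3
```

```bash
python3 q.py
```

```text
16.75 [   0.3 -288.3] [-0.06850914 -7.44904958 -0.41685049] along -7.040023772350605
```

{"fn": "move_arm", "kwargs": {
  "targets": [
    [0,0.1,0,0,0,0,255],
    [0,0.2,0,0,0,0,255],
    [0,0.2,0,0,0,0,255],
    [0,0.2,0,0,0,0,255]
  ]
}}

```text
clock: 17.3
position: [443.6, -187.9, 34.3]
ee_rot: [0.171, 0.985, -0.002, -0.001]
contact_force: [-2.3, -17.8, -1.2]
gripper_width: 0.0
```

```bash
python3 q.py
```

```text
17.3 [   0.3 -288.1] [ -2.25458664 -17.82482595  -1.2492909 ] along -17.548527154338064
```

Run:
```python
import cv2,glob
f=sorted(glob.glob("pics/s_17*"))[-1];print(f)
```

```text
pics/s_17.30.png
```

It meets a firm stop at the expected place: the force rose from 7 to 18 N with only 0.2 mm of travel. Backing off and rising.

{"fn": "move_arm", "kwargs": {
  "targets": [
    [0,-0.5,0,0,0,0,255],
    [0,-1.5,0,0,0,0,255],
    [0,-3,0,0,0,0,255],
    [0,-4,-3,0,0,0,255],
    [0,-5,-8,0,0,0,255],
    [0,-8,-14,0,0,0,255],
    [0,-14,-20,0,0,0,255],
    [0,-18,-20,0,0,0,255],
    [0,-20,-20,0,0,0,255],
    [0,-20,-20,0,0,0,255],
    [0,-20,-20,0,0,0,255]
  ]
}}

```text
clock: 18.73
position: [377.1, -373.1, 233.9]
ee_rot: [0.171, 0.985, 0.0, -0.0]
contact_force: [0.3, 0.3, 0.2]
gripper_width: -0.1
```

```bash
python3 q.py; python3 lug.py
python3 - <<'E'
from st import *
s=arm.read_state();print(s["clock"])
im,d=arm.get_image("top");cv2.imwrite("pics/tf.png",cv2.resize(im[190:390,170:430],None,fx=3,fy=3,interpolation=cv2.INTER_CUBIC))
for c in("top","scene"):
 for n in("pin","cup","mallet"):
  if c=="top" or n=="pin": print(c,n,[(np.round(x["uv"],1),round(x["score"],2),loc(ray_z(c,x["uv"],{"pin":40,"cup":0,"mallet":11}[n]))) for x in arm.tip_of(n,c)[:2]])
E
ls pics/s_*
```

```text
18.725 [-2.000e-01 -4.849e+02] [0.29560303 0.27906338 0.16183202] along 0.362200319183216
[ 377.31539905 -372.89994092  233.90781675] [ 0.52173907 -0.47376237  0.22760305] -0.22505939219537507 18.775
top lug (np.int64(163), array([   0.6,  -17.4,   18.5, -163.7, -143.8])) br (np.int64(186), array([   0.2,  -19.7,   19.8, -191.7, -171.8])) walls (np.int64(391), array([  -0.4,  -17.3,   17.1, -254.9, -200.1])) head (np.int64(76), array([  -0.6,  -13.5,   12.2, -277.8, -265. ]))
scene lug (np.int64(157), array([   2.3,  -18.4,   20.8, -164.4, -142.9])) br (np.int64(181), array([   3.3,  -20.1,   23. , -192. , -171.1])) walls (np.int64(407), array([   2.7,  -16.8,   20.3, -254.9, -200.3])) head (np.int64(89), array([   6. ,   -8.4,   14. , -277.6, -265.3]))
18.875
top pin [(array([289. , 138.6]), 0.66, array([299.1,   3.9])), (array([470.8, 187.7]), 0.65, array([ 327.7, -415.4]))]
top cup [(array([370. , 239.9]), 0.73, array([ 147.7, -244.1]))]
top mallet [(array([325.2, 356.3]), 0.63, array([-133.1, -235.2]))]
scene pin [(array([433.6, 318.1]), 0.94, array([318.8,   6.5])), (array([248.8, 236.2]), 0.72, array([   0.6, -264.3]))]
pics/s_14.72.png
pics/s_15.53.png
pics/s_16.20.png
pics/s_16.75.png
pics/s_17.30.png
pics/s_18.73.png
```

View pics/tf.png

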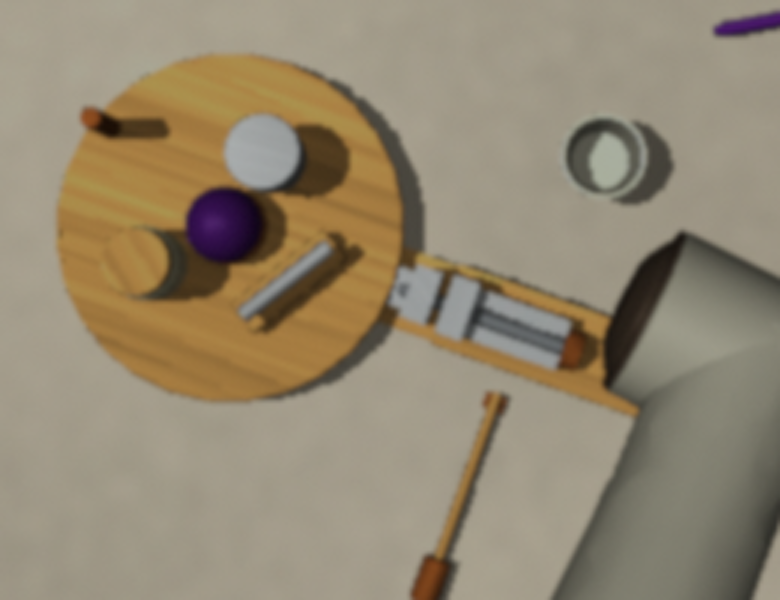

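The top view shows the head at (570,348) tight against the guide's end and the nose out through the lug at (403,290). Everything on the turntable is upright, and the cup and mallet haven't moved. Handing in.

```bash
python3 -c "
from bench import arm
print(arm.job_done()); print(arm.read_state()['clock'])"
```

```text
the job is handed in; nothing more can be done
None
the job is handed in; nothing more can be done
```

The turntable is locked: the pin runs through the bracket and the lug, and its head is home against the end of the guide. I handed the job in at about 19 s of the 56 s allowed.

- **Turning:** I gripped the peg and turned the turntable clockwise about 26° in two steps. The lug then lined up with the bracket to within about 0.5 mm in both camera depth maps.
- **Pin:** I let go of the peg and pushed the pin's head in with the closed fingers. It met a hard stop, where the force rose from 7 to 18 N with only 0.2 mm of travel.
- **Last checks:** The head's outer face measured about 277.7 mm from the axis. The bracket's outer face read 1.7 to 2 mm too far by the same method, which puts the head at the 276 mm home position. The lug-to-bracket offset was 0.4 mm from above and about 1 mm from the side camera, both well inside the pin's play.
- **Other objects:** In the last top view the nose shows past the lug. The jar, tin, chime and ball are still upright on the turntable, and the cup and mallet are where they were. The gripper was clear of everything when I handed in.
- **What disagreed:** In the final pictures the network's best guesses for the pin were the look-alikes. Only a lower-scored guess was on the real head, so I relied on the depth measurements and the view itself.

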